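Test the twist-release stop button of a pottery wheel

TASK

Before the class starts, test the mushroom stop button on the pottery wheel's control deck: with the fingertips, push its head straight down until it clicks and stays down by itself, then push its lobes round clockwise (seen from above) until it springs back up, and let go so that the head is back up and turned back to where it began. Do it by pushing only: do not grip the head or force it. Leave the speed knob, the pots and the tools as they are.

Things in the scene. Friction and masses are not known exactly. Their poses are not given: they have to be found in the camera images.
- stop_top (a point): Centre of the top of the mushroom stop button's black head, on the button's upright axis: a round core 50 mm across, domed but nearly flat within 9 mm of the centre, and three lobes. The underside of core and lobes lies 24 mm lower. z is up, x points from the axis to one lobe (the others at +120 and -120 degrees). Sinks and turns with the head. White arrows on the top point clockwise.
- stop_lobe (a point): Centre of the top of one lobe of the head: 24 mm out from the button's axis along stop_top's x, 6 mm lower than stop_top. Each lobe is an upright cylinder 24 mm across and 18 mm tall with a domed top (sides upright for 13 mm from the underside), merged with the core; the head is 72 mm across over the lobes. Between the lobes are three notches open to the outside. Moves with the head.
- stop_foot (a point): Fixed point on the button's axis at the level of the case's top; the control plate round it is 1.5 mm higher. stop_top is 48 mm above it with the head up, about 40 mm latched down. A fixed collar 52 mm across and 12 mm high stands here, round a 25 mm stem under the head. At the head's height the room is free to 70 mm or more from the axis all round. Its x, y, z axes are the machine's.
- stop_press (a joint): How far the head is down, m: 0 up, 0.0115 at its lower stop. It resists with 3 N at first, rising to about 8 N at 4 to 5 mm; then the latch snaps in past about 8 mm and the head stays at about 0.008 when let go. Push it to 0.010 or more (10 N is enough, 30 N would be forcing it) to be sure. Pulling does not free it.
- stop_twist (a joint): How far the head is turned clockwise seen from above, rad: 0 at rest, at most 1.0, that way only. A spring turns it back to 0 when let go. With the head latched down, turning it past about 0.55 frees it and it springs up by itself; this takes some 0.07 N m, about 3 N on a lobe.
- wheel_machine: Tabletop pottery wheel, a fixed white steel case 340 (x) by 540 (y) by 118 mm high. Origin at the centre of its underside on the table; x to its back, y left, z up. Left (axis at y = 108 mm) a splash pan 314 mm across, rim 168 mm over the table. Right the control plate, 119.5 mm over the table: stop button at x -45, y -165, speed knob at x 85, y -118, a low rocker switch at x 118, y -212 mm.
- speed_knob_mark (a point): White mark on the top of the black speed knob, 16 mm off its axis. The knob is 36 mm across and rises 46 mm above the control deck; it turns and stays where it is left. Not to be turned.
- small_cup: Small bisque-fired cup, 66 mm across at the rim, 58 mm high, loose on the control deck, about 115 mm from the stop button's axis. Origin at the centre of its underside. To be left alone.
- loop_tool: Loop trimming tool, wooden handle 14 mm thick with a wire loop, 160 mm long, lying loose on the control deck along its front edge. Origin under its middle; its x axis runs along it towards the loop. To be left alone.
- pinch_bowl: Unfired clay bowl, 116 mm across, 52 mm high, loose on the table by the machine. Origin at the centre of its underside. To be left alone.
- wide_bowl: Unfired clay bowl, 140 mm across, 48 mm high, loose on the table by the machine. Origin at the centre of its underside. To be left alone.
- beaker: Bisque-fired beaker, 74 mm across, 105 mm high, loose on the table in front of the machine. Origin at the centre of its underside. To be left alone.
- scraper: Steel scraper with a wooden back, 90 by 67 mm, 12 mm high, loose on the table in front of the machine. Origin under the middle of its blade. To be left alone.

How it is judged:
By the outcome, as a careful person would: the job done as asked, in the order asked, and still so for the second after the job is handed in, with the robot touching nothing.
It also fails if it takes over 45 s, if anything falls off the work surface, if the arm or the gripper's body presses on something with over 40 N, if the wrist force passes 120 N, or if a joint passes its speed limit or range.

ROBOT

A 6-joint arm with a two-finger parallel gripper is mounted at the origin on the work surface. World frame = base frame: x ahead of the robot, y to its left, z up, the work surface at z = 0. Lengths are in m, angles in degrees, forces in N, time in s.
With the tool pointing down it reaches from about 0.35 to 0.875 m from the base axis. Payload 4.2 kg.
Tool frame: the origin (TCP) lies midway between the tips of the shut fingers; the grasp point (between the pads) lies 19 mm behind it; z points along the fingers, y is the line along which they close (so a half turn about z gives the same grasp; the last joint's range is limited). The gripper opens to 87 mm and grips with 3 to 60 N. Pads are 19 mm wide; open, the fingers measure 117 mm over their backs; the gripper's body (75 mm by 190 mm) begins 51 mm behind the grasp point.
Start: joints at [14.817, 22.042, 0.453, 0, -68.411, -14.817], TCP at [0.625, 0, 0.186] pointing down, gripper open.
Joint ranges: [-179.83, 179.83], [-69.29, 118.12], [-61.27, 80.66], [-181.25, 117.63], [-171.15, -9.14], [-177.46, 177.46]. Speed limits (degrees/s): [159.86, 159.86, 180, 180, 180, 180].

INTERFACE

Orientations are given as a 3x3 rotation matrix whose columns are the frame's x, y, z axes.
In Python, from station import sense, capture, camera_params, finish_job gives the robot as it stands.
- The arm moves only by the tool drive_tool, never from a script. Its argument "rows" is a list of rows, each an object of numbers: "tx", "ty", "tz": the shift along the tool's x, y, z in cm; "ax", "ay", "az": the turn, a rotation vector about the tool's x, y, z in rad; "claw": the finger opening in cm, from 0 to 8.7. In form: [{"tx": .., "ty": .., "tz": .., "ax": .., "ay": .., "az": .., "claw": ..}, ...]. A call has 1 to 10 rows; each row shifts and turns the commanded pose from where the row before left it, along the tool's axes as they then stand; what a row does not reach is not made up. A row lasts 1/12 s, in which the tool goes at most 41.7 mm and 7.16 degrees, less where a joint would pass 70% of its speed; a pose out of reach is approached as far as the arm can. A call with a gripper value outside its range is refused whole. The fingers move at their own pace and stop on an object; the grip force is fixed at half the most. Time passes only in rows, so rows that do not move let the fingers close. It gives the time, the measured TCP pose, the force, the opening and the grip force at its end, in the units of the state.
- sense(): the state, without advancing time (a new reading comes with each control period).
- capture(name): name is "scene" or "side" or "wrist"; returns (picture, depth): 384x512x3 uint8, red, green, blue; 384x512 float32, m along the optical axis (not along the pixel's ray), 0 where there is no reading.
- camera_params(name): a dict with "intrinsics" (3x3 intrinsics, pixels), "R" (3x3) and "t" (3): a world point X has camera coordinates R X + t; the wrist camera has in their place "tool_from_camera" (4x4, takes a point from camera to tool coordinates, whose origin is the TCP and whose axes are the flange's). Camera axes: x right, y down, z forward; pixel columns grow to the right and rows downward; lengths in m; the calibration is good to about 2 mm. A picture is of the moment at which its call begins: read the wrist's pose just before it. camera_params takes no time and is no camera call.
- finish_job(): hands the job in; it is judged then, once.
The state is a dict: "time_s": time; "joints": joint angles; "joint_velocities": joint speeds; "effort": joint torques, N m; "tcp_pos": TCP position; "ee_rot": TCP orientation; "wrist_force": force on the tool from outside, world axes, zero at the start; "moment": the same for the moment, N m; "gripper_width": opening from 0.0 (shut) to 1.0 (fully open); "gripper_force": force on a finger pad.
Only numpy, scipy, OpenCV 4.12 (cv2) and the standard library are available. Lean on these libraries where they do the work, as an engineer would, in place of code of your own. Each camera call takes 0.05 s, during which the arm holds its last target. There are 200 camera calls.

## Working session

There is one attempt and no reset: what is moved stays moved. The work goes in short steps, Python scripts to look and compute and a tool call to move; the robot and the scene stay as the last step left them, time stands still between calls to the robot, and variables do not carry over. Pictures are saved under pics/ and viewed, at most 10 in all, crops included, and the job is handed in when it is done.

Besides the shell and the picture viewer there is one more tool, called after "Emit:" as a command line: name --argument value ..., lists and objects as JSON in quotes. drive_tool: Moves the arm, as the interface text tells. Its arguments: {"type":"object","properties":{"rows":{"type":"array"}},"required":["rows"]}

```bash
ls; mkdir -p pics; python3 - <<'E'
from station import *
import cv2,numpy as np
s=sense();print(s)
for n in("scene","side"):
    p,d=capture(n);cv2.imwrite(f"pics/{n}0.png",p[:,:,::-1]);np.save(f"{n}0.npy",d)
    c=camera_params(n);print(n,c)
print(camera_params("wrist"))
p,d=capture("wrist");cv2.imwrite("pics/wrist0.png",p[:,:,::-1])
E
```

```text
pics
{'time_s': 0.0, 'joints': array([ 1.48162446e+01,  2.20907399e+01,  3.79488484e-01, -2.80627600e-02,
       -6.84109423e+01, -1.48187709e+01]), 'joint_velocities': array([-0.01398629, -0.04409095,  0.06214242, -0.02088682,  0.02393125,
        0.02399792]), 'effort': array([ 5.69075401e-04, -3.90661991e+01,  1.87403029e+01,  4.22001421e+00,
        1.09914420e-02, -1.81494070e-04]), 'tcp_pos': array([6.24318267e-01, 6.93482012e-06, 1.85160325e-01]), 'ee_rot': array([[-2.24678908e-04, -9.99997602e-01, -2.17819331e-03],
       [-9.99999969e-01,  2.24908311e-04, -1.05073531e-04],
       [ 1.05563173e-04,  2.17816964e-03, -9.99997622e-01]]), 'wrist_force': array([0.92522105, 0.44269472, 0.82651233]), 'moment': array([-0.05667408,  0.02129507, -0.0003876 ]), 'gripper_force': 0.0, 'gripper_width': 1.0021895486954122}
scene {'intrinsics': array([[364.95373568,   0.        , 260.98757635],
       [  0.        , 364.95373568, 197.57028196],
       [  0.        ,   0.        ,   1.        ]]), 'R': array([[ 0.23819999,  0.97109521,  0.01532513],
       [ 0.8065844 , -0.18900824, -0.560087
[... 315 characters left out ...]
78499,  0.01381528],
       [-0.07814247,  0.66255078, -0.74492967],
       [ 0.06666933, -0.74206892, -0.66699994]]), 't': array([0.56042904, 0.16418422, 1.08693869])}
{'intrinsics': array([[339.3171105 ,   0.        , 253.26397429],
       [  0.        , 339.3171105 , 193.51561865],
       [  0.        ,   0.        ,   1.        ]]), 'tool_from_camera': array([[-3.02051268e-04, -9.65519038e-01, -2.60332279e-01,
         7.03421725e-02],
       [ 9.99999451e-01, -3.04397809e-05, -1.04735731e-03,
        -9.39779724e-04],
       [ 1.00331896e-03, -2.60332452e-01,  9.65518518e-01,
        -1.98706363e-01],
       [ 0.00000000e+00,  0.00000000e+00,  0.00000000e+00,
         1.00000000e+00]])}
```

View pics/scene0.png

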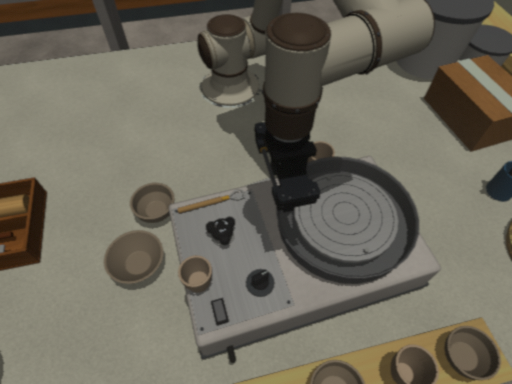

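View pics/side0.png

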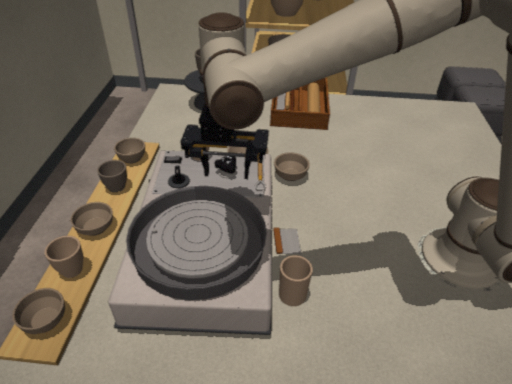

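The scene view shows the black stop head near (221,231), the knob at (261,282), the small cup at (196,272) and the loop tool at (210,202). The side view has the gripper partly over the button at about (226,165).

```bash
cat >h.py <<'E'
from station import *
import cv2,numpy as np
def cloud(n,d):
    c=camera_params(n);K=c["intrinsics"];v,u=np.mgrid[:d.shape[0],:d.shape[1]]
    P=np.stack([(u-K[0,2])/K[0,0]*d,(v-K[1,2])/K[1,1]*d,d],-1)
    if n=="wrist":
        s=sense();T=c["tool_from_camera"];P=P@T[:3,:3].T+T[:3,3]
        return P@s["ee_rot"].T+s["tcp_pos"]
    return (P-c["t"])@c["R"]
E
python3 - <<'E'
from h import *
p=cv2.imread("pics/scene0.png");P=cloud("scene",np.load("scene0.npy"))
g=p.max(2)
for nm,(a,b,c,e) in dict(stop=(205,240,212,250),knob=(240,280,262,300)).items():
    m=np.zeros(g.shape,bool);m[c:e,a:b]=True
    q=P[m&(g<70)&(P[...,2]>.135)];print(nm,len(q),q.mean(0),q.min(0),q.max(0))
deck=P[300:310,245:255].reshape(-1,3);print(deck.mean(0))
for u,v in((190,225),(176,208),(204,355),(438,265),(270,185),(250,250)):print(u,v,P[v,u])
cv2.imwrite("pics/c.png",cv2.resize(p[180:330,160:310],(600,600),interpolation=cv2.INTER_CUBIC))
E
```

```text
stop 510 [ 0.65671425 -0.13600676  0.16406469] [ 0.62613332 -0.16702049  0.13962659] [ 1.04081546 -0.10385999  0.84468678]
knob 178 [ 0.77676892 -0.08215845  0.15546465] [ 0.76477568 -0.09788096  0.13501341] [ 0.78544927 -0.0625631   0.16485696]
[ 0.81487876 -0.11047106  0.12593659]
190 225 [ 0.60280239 -0.2014506   0.11839354]
176 208 [ 0.5497353  -0.22723541  0.11856947]
204 355 [ 0.86624984 -0.22003875  0.0317613 ]
438 265 [0.82236627 0.3060138  0.1142544 ]
270 185 [0.5335396  0.00506405 0.11597101]
250 250 [ 0.6962076  -0.08252973  0.11990149]
```

View pics/wrist0.png

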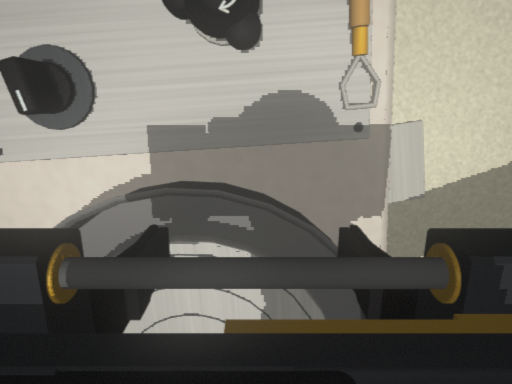

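The wrist view shows the stop head cut off at the top near (215,10), the knob at (45,88) and the loop tool on the right. I'll raise the arm and shift over so the head is fully in view, shutting the fingers on the way.

Emit:
drive_tool --rows '[{"tz": -3,"claw": 0},{"tz": -3,"claw": 0},{"tz": -2,"tx": 2,"ty": -1,"claw": 0},{"tx": 3,"ty": -1,"claw": 0},{"tx": 2,"ty": -0.5,"claw": 0},{"claw": 0},{"claw": 0},{"claw": 0}]'

```text
invalid input at $.rows[0]: expected keys tx, ty, tz, ax, ay, az, claw
```

```bash
python3 - <<'E'
from h import *
s=sense();print(s["tcp_pos"],s["ee_rot"].round(4),s["wrist_force"],s["gripper_width"],s["time_s"])
p,d=capture("wrist");cv2.imwrite("pics/w1.png",p[:,:,::-1]);np.save("w1.npy",d)
P=cloud("wrist",d);np.save("P1.npy",P)
near=(np.hypot(P[...,0]-.652,P[...,1]+.137)<.05)&(P[...,2]>.145)&(P[...,2]<.18)&(d>0)
q=P[near];print(len(q),q[:,2].max())
(c,r)=cv2.minEnclosingCircle(q[:,:2].astype(np.float32)*1000);print(c,r)
for z in (.145,.150,.155,.16,.164):
  k=q[q[:,2]>z];print(z,len(k),cv2.minEnclosingCircle(k[:,:2].astype(np.float32)*1000),k.mean(0))
E
```

```text
[6.24497011e-01 3.09214733e-05 1.85435909e-01] [[-1.0e-04 -1.0e+00 -1.6e-03]
 [-1.0e+00  1.0e-04 -1.0e-04]
 [ 1.0e-04  1.6e-03 -1.0e+00]] [-0.4719059   0.62583984  0.69121005] 0.9959414160897376 0.15
3176 0.16897372800944505
(651.2219848632812, -120.7752456665039) 31.193641662597656
0.145 3176 ((651.2219848632812, -120.7752456665039), 31.193641662597656) [ 0.64444572 -0.11854573  0.16019904]
0.15 3065 ((651.2219848632812, -120.7752456665039), 31.193641662597656) [ 0.64431335 -0.1187502   0.16065409]
0.155 2924 ((651.2784423828125, -120.67874145507812), 31.168621063232422) [ 0.64415592 -0.11896636  0.16101966]
0.16 1724 ((649.8421630859375, -120.27735137939453), 27.564279556274414) [ 0.64425874 -0.12080923  0.1630563 ]
0.164 612 ((644.578857421875, -125.89747619628906), 16.50405502319336) [ 0.64577891 -0.12390456  0.16544848]
```

View pics/w1.png

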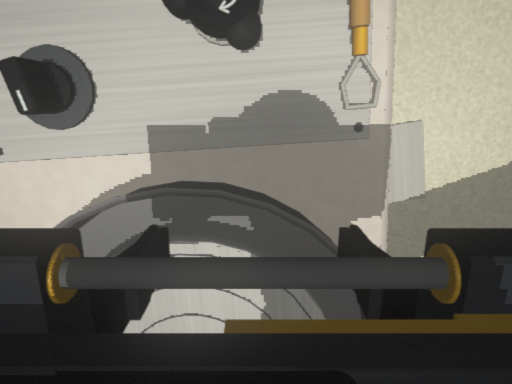

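That move was refused because every key is required, so this is the same view as before. I'll send it again with all the keys.

Emit:
drive_tool --rows '[{"tx": 0,"ty": 0,"tz": -3,"ax": 0,"ay": 0,"az": 0,"claw": 0},{"tx": 0,"ty": 0,"tz": -3,"ax": 0,"ay": 0,"az": 0,"claw": 0},{"tx": 2,"ty": -1,"tz": -2,"ax": 0,"ay": 0,"az": 0,"claw": 0},{"tx": 3,"ty": -1,"tz": 0,"ax": 0,"ay": 0,"az": 0,"claw": 0},{"tx": 2,"ty": -0.5,"tz": 0,"ax": 0,"ay": 0,"az": 0,"claw": 0},{"tx": 0,"ty": 0,"tz": 0,"ax": 0,"ay": 0,"az": 0,"claw": 0},{"tx": 0,"ty": 0,"tz": 0,"ax": 0,"ay": 0,"az": 0,"claw": 0},{"tx": 0,"ty": 0,"tz": 0,"ax": 0,"ay": 0,"az": 0,"claw": 0}]'

```text
time_s: 0.87
tcp_pos: [0.6497, -0.0697, 0.2657]
ee_rot: [[-0.0, -1.0, -0.001], [-1.0, 0.0, 0.0], [-0.0, 0.001, -1.0]]
wrist_force: [-0.9, 0.5, -0.6]
gripper_width: 0.483
gripper_force: 0.0
```

```bash
cat > m.py <<'E'
from h import *
import sys
nm=sys.argv[1]
s=sense();print(s["tcp_pos"],s["ee_rot"].round(4).tolist(),s["wrist_force"],s["gripper_width"],s["time_s"])
p,d=capture("wrist");cv2.imwrite(f"pics/{nm}.png",p[:,:,::-1])
P=cloud("wrist",d);np.save(nm+".npy",P)
near=(np.hypot(P[...,0]-.652,P[...,1]+.135)<.05)&(P[...,2]>.135)&(P[...,2]<.18)&(d>0)
q=P[near]
for z in (.135,.150,.155,.16,.164):
  k=q[q[:,2]>z]
  if len(k)>5:print(z,len(k),cv2.minEnclosingCircle(k[:,:2].astype(np.float32)*1000),k.mean(0))
c=np.array(cv2.minEnclosingCircle(q[q[:,2]>.148][:,:2].astype(np.float32)*1000)[0])/1000
k=q[q[:,2]>.148];a=np.degrees(np.arctan2(k[:,1]-c[1],k[:,0]-c[0]));r=np.hypot(*(k[:,:2]-c).T)*1000
print([(i,round(r[(a>=i)&(a<i+10)].max(initial=0),1)) for i in range(-180,180,10)])
print("top z",k[r<9][:,2].mean(), "deck",np.median(P[(abs(P[...,2]-.119)<.008)][:,2]))
z=np.exp(3j*np.radians(a[r>29])).mean();print("lobe phase mod120",np.degrees(np.angle(z))/3,abs(z))
E
python3 m.py w2
```

```text
[ 0.64966288 -0.06974466  0.26569878] [[-0.0001, -1.0, -0.001], [-1.0, 0.0001, 0.0002], [-0.0002, 0.001, -1.0]] [-0.89983113  0.54541907 -0.5657665 ] 0.48254588521686503 0.8667
0.135 3416 ((645.8795166015625, -135.0390167236328), 35.63008499145508) [ 0.64612786 -0.13586276  0.16205128]
0.15 3416 ((645.8795166015625, -135.0390167236328), 35.63008499145508) [ 0.64612786 -0.13586276  0.16205128]
0.155 3394 ((645.9209594726562, -135.0994415283203), 35.59696578979492) [ 0.64616401 -0.13582895  0.1620994 ]
0.16 2364 ((645.788330078125, -135.356201171875), 32.48503875732422) [ 0.6460566  -0.13563537  0.16378296]
0.164 1187 ((645.88623046875, -135.5770721435547), 18.40475082397461) [ 0.64623071 -0.13546429  0.16578176]
[(-180, np.float64(24.0)), (-170, np.float64(24.5)), (-160, np.float64(24.5)), (-150, np.float64(28.3)), (-140, np.float64(33.5)), (-130, np.float64(35.4)), (-120, np.float64(35.6)), (-110, np.float64(34.9)), (-100, np.float64(32.5)), (-90, np.float64(27.2)), (-80, np.float64(24.9)), (-70, np.float64(24.7)), (-60, np.float64(24.8)), (-50, np.float64(24.7)), (-40, np.float64(25.0)), (-30, np.float64(28.0)), (-20, np.float64(33.1)), (-10, np.float64(35.3)), (0, np.float64(35.6)), (10, np.float64(35.1)), (20, np.float64(31.5)), (30, np.float64(24.7)), (40, np.float64(24.7)), (50, np.float64(24.5)), (60, np.float64(24.6)), (70, np.float64(24.5)), (80, np.float64(24.3)), (90, np.float64(27.9)), (100, np.float64(33.2)), (110, np.float64(35.0)), (120, np.float64(35.6)), (130, np.float64(34.9)), (140, np.float64(31.6)), (150, np.float64(25.6)), (160, np.float64(24.3)), (170, np.float64(24.3))]
top z 0.16637079373893093 deck 0.11979441387358333
lobe phase mod120 3.7721581910423225 0.8563296151709561
```

View pics/w2.png

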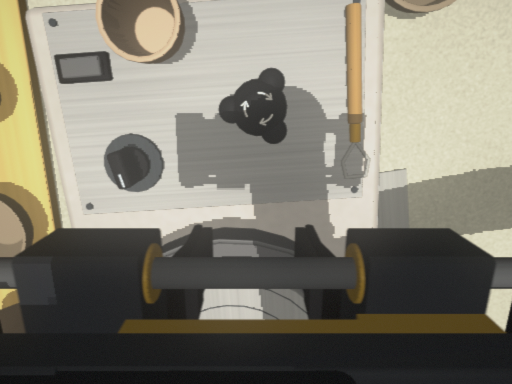

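The wrist view shows the head whole at (258,107), with lobes at (271,80), (229,108) and (273,130). From depth, the axis is at (0.646, -0.135), the top is at 0.1664, and the lobes sit at about 4, 124 and -116 degrees in world. I'll move the shut fingers over the centre and come down to just above it.

Emit:
drive_tool --rows '[{"tx": 3.5,"ty": 0.4,"tz": 0,"ax": 0,"ay": 0,"az": 0,"claw": 0},{"tx": 3,"ty": 0,"tz": 0,"ax": 0,"ay": 0,"az": 0,"claw": 0},{"tx": 0,"ty": 0,"tz": 3,"ax": 0,"ay": 0,"az": 0,"claw": 0},{"tx": 0,"ty": 0,"tz": 3,"ax": 0,"ay": 0,"az": 0,"claw": 0},{"tx": 0,"ty": 0,"tz": 2,"ax": 0,"ay": 0,"az": 0,"claw": 0},{"tx": 0,"ty": 0,"tz": 1,"ax": 0,"ay": 0,"az": 0,"claw": 0},{"tx": 0,"ty": 0,"tz": 0.4,"ax": 0,"ay": 0,"az": 0,"claw": 0},{"tx": 0,"ty": 0,"tz": 0,"ax": 0,"ay": 0,"az": 0,"claw": 0}]'

```text
time_s: 1.58
tcp_pos: [0.646, -0.1343, 0.1721]
ee_rot: [[0.001, -1.0, -0.001], [-1.0, -0.001, -0.0], [0.0, 0.001, -1.0]]
wrist_force: [0.8, 0.2, 0.6]
gripper_width: 0.006
gripper_force: 0.0
```

Emit:
drive_tool --rows '[{"tx": 0.05,"ty": 0,"tz": 0.4,"ax": 0,"ay": 0,"az": 0,"claw": 0},{"tx": 0,"ty": 0,"tz": 0.3,"ax": 0,"ay": 0,"az": 0,"claw": 0},{"tx": 0,"ty": 0,"tz": 0.3,"ax": 0,"ay": 0,"az": 0,"claw": 0},{"tx": 0,"ty": 0,"tz": 0,"ax": 0,"ay": 0,"az": 0,"claw": 0}]'

```text
time_s: 1.92
tcp_pos: [0.6459, -0.1353, 0.1622]
ee_rot: [[-0.0, -1.0, 0.0], [-1.0, 0.0, 0.0], [-0.0, -0.0, -1.0]]
wrist_force: [-0.6, -1.2, 1.0]
gripper_width: 0.006
gripper_force: 0.0
```

Emit:
drive_tool --rows '[{"tx": 0,"ty": 0,"tz": 0.2,"ax": 0,"ay": 0,"az": 0,"claw": 0},{"tx": 0,"ty": 0,"tz": 0,"ax": 0,"ay": 0,"az": 0,"claw": 0}]'

```text
time_s: 2.08
tcp_pos: [0.6459, -0.1355, 0.1602]
ee_rot: [[-0.0, -1.0, -0.0], [-1.0, 0.0, 0.0], [-0.0, 0.0, -1.0]]
wrist_force: [-0.1, 0.2, 0.3]
gripper_width: 0.004
gripper_force: 0.0
```

```bash
python3 - <<'E'
from h import *
p,d=capture("side");a=p[120:210,170:290,::-1]
q,e=capture("scene");b=q[170:260,170:290,::-1]
f=lambda i:cv2.resize(i,None,fx=5,fy=5,interpolation=cv2.INTER_CUBIC)[:,:]
cv2.imwrite("pics/s1.png",cv2.resize(np.hstack([f(a),f(b)]),(800,300)))
s=sense();print(s["wrist_force"],s["effort"])
P=cloud("scene",e)
k=P[(abs(P[...,0]-.646)<.05)&(abs(P[...,1]+.135)<.05)&(P[...,2]>.14)&(P[...,2]<.175)];print(len(k),k.min(0),k.max(0),np.histogram(k[:,2],8))
E
```

```text
[ 0.55350308 -0.57487637 -0.91379687] [ 1.03432441e-02 -4.26200151e+01  1.85701919e+01  4.16779697e+00
  3.33814218e-02 -1.49594816e-04]
52 [ 0.67335882 -0.14515501  0.14195292] [ 0.68261798 -0.12289417  0.15952612] (array([ 6,  2,  9,  6,  2,  8, 12,  7]), array([0.14195292, 0.14414957, 0.14634622, 0.14854287, 0.15073952,
       0.15293617, 0.15513282, 0.15732947, 0.15952612]))
```

View pics/s1.png

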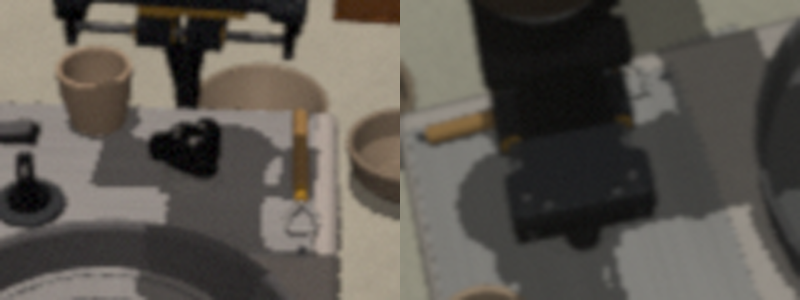

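The side crop shows the fingertips ending at about (187,105), above and behind the head at (190,145), so they aren't touching it yet. I'll check the pixel projections.

```bash
python3 - <<'E'
from h import *
s=sense();print(s["tcp_pos"],s["time_s"])
for n in("scene","side"):
    c=camera_params(n)
    for X in([.646,-.135,.166],[.6459,-.1355,.1602],[.6459,-.1355,.21]):
        x=c["K"]@0 if 0 else c["intrinsics"]@(c["R"]@np.array(X)+c["t"]);print(n,X,x[:2]/x[2])
    p,d=capture(n);P=cloud(n,d)
    for v,u in ((165,226),(152,226),(140,226)) if n=="side" else ((231,221),(238,230)):print(u,v,P[v,u],d[v,u])
p=cv2.imread("pics/scene0.png");P=cloud("scene",np.load("scene0.npy"))
q=P[210:252,203:242].reshape(-1,3);q=q[(q[:,2]>.15)&(q[:,2]<.18)];print(len(q),q.mean(0),cv2.minEnclosingCircle(q[:,:2].astype(np.float32)*1000),q[:,2].max())
p,d=capture("side");P=cloud("side",d);np.save("side1.npy",P)
q=P[130:200,200:260].reshape(-1,3);q=q[(q[:,2]>.135)&(q[:,2]<.25)&(abs(q[:,0]-.65)<.06)&(q[:,1]>-.25)]
for a in np.arange(.135,.24,.008):
    k=q[(q[:,2]>a)&(q[:,2]<a+.008)]
    if len(k):print(round(a,3),len(k),k.min(0).round(3),k.max(0).round(3))
E
```

```text
[ 0.64602716 -0.13552826  0.16036567] 2.1833
scene [0.646, -0.135, 0.166] [220.57402393 224.81771207]
scene [0.6459, -0.1355, 0.1602] [220.54217853 226.17129377]
scene [0.6459, -0.1355, 0.21] [218.6691849  214.04272632]
221 231 [ 0.74110136 -0.14037809  0.3091613 ] 0.6076712
230 238 [ 0.65990844 -0.11957132  0.12493352] 0.80722415
side [0.646, -0.135, 0.166] [225.97895899 159.63506412]
side [0.6459, -0.1355, 0.1602] [226.09492006 161.21850407]
side [0.6459, -0.1355, 0.21] [225.62313035 146.3242253 ]
226 165 [ 0.64266125 -0.11248427  0.16491638] 1.1032563
226 152 [ 0.66136929 -0.23211832  0.12108717] 1.2225144
226 140 [ 0.64323595 -0.12870178  0.23504474] 1.0685536
518 [ 0.65090881 -0.13596086  0.16017505] ((646.7346801757812, -136.21580505371094), 36.15803146362305) 0.16790188000696107
0.135 58 [ 0.625 -0.202  0.136] [ 0.71  -0.002  0.143]
0.143 129 [ 0.603 -0.206  0.143] [0.71  0.005 0.151]
0.151 171 [ 0.592 -0.202  0.151] [0.71  0.011 0.159]
0.159 274 [ 0.59  -0.206  0.159] [0.709 0.011 0.167]
0.167 136 [ 0.59  -0.199  0.167] [0.709 0.01  0.175]
0.175 14 [ 0.703 -0.222  0.176] [ 0.71  -0.182  0.181]
0.199 20 [ 0.635 -0.145  0.2  ] [ 0.652 -0.124  0.207]
0.207 19 [ 0.635 -0.146  0.207] [ 0.652 -0.122  0.215]
0.215 19 [ 0.635 -0.129  0.215] [ 0.654 -0.123  0.223]
0.223 20 [ 0.632 -0.146  0.223] [ 0.654 -0.122  0.231]
0.231 25 [ 0.632 -0.129  0.232] [ 0.656 -0.121  0.239]
0.239 31 [ 0.632 -0.145  0.239] [ 0.658 -0.123  0.247]
```

All three cameras put the head top at about 0.166, but the visible fingertips end near z = 0.197 while the TCP reads 0.160. The real tips are therefore about 35 mm short of the nominal TCP, which explains the lack of force. I'll go down in small steps and watch the force.

Emit:
drive_tool --rows '[{"tx": 0,"ty": -0.1,"tz": 0.8,"ax": 0,"ay": 0,"az": 0,"claw": 0},{"tx": 0,"ty": -0.1,"tz": 0.6,"ax": 0,"ay": 0,"az": 0,"claw": 0},{"tx": 0,"ty": 0,"tz": 0.4,"ax": 0,"ay": 0,"az": 0,"claw": 0},{"tx": 0,"ty": 0,"tz": 0,"ax": 0,"ay": 0,"az": 0,"claw": 0}]'

```text
time_s: 2.67
tcp_pos: [0.647, -0.1353, 0.1402]
ee_rot: [[-0.0, -1.0, -0.003], [-1.0, 0.0, 0.0], [-0.0, 0.003, -1.0]]
wrist_force: [-0.3, -0.2, 0.1]
gripper_width: 0.001
gripper_force: 0.0
```

```bash
python3 - <<'E'
from h import *
p,d=capture("side");P=cloud("side",d);g=p.max(2)
for v in range(134,178,2):
    print(v,[(int(g[v,u]),*(P[v,u]*1000).round(0).astype(int).tolist()) for u in (223,226,230)])
E
```

```text
134 [(38, 651, -130, 252), (21, 638, -101, 272), (16, 628, -98, 275)]
136 [(44, 646, -104, 264), (22, 638, -98, 268), (15, 628, -100, 267)]
138 [(22, 650, -125, 243), (19, 638, -99, 261), (21, 628, -98, 263)]
140 [(15, 650, -123, 238), (14, 638, -97, 257), (22, 628, -96, 258)]
142 [(16, 650, -122, 233), (5, 644, -130, 228), (44, 632, -124, 233)]
144 [(10, 651, -124, 225), (11, 643, -127, 223), (69, 632, -125, 226)]
146 [(11, 651, -124, 218), (16, 644, -128, 216), (78, 632, -123, 221)]
148 [(6, 652, -127, 210), (14, 643, -126, 211), (76, 668, -357, 48)]
150 [(11, 652, -125, 205), (12, 644, -126, 205), (76, 667, -347, 47)]
152 [(15, 652, -126, 197), (11, 644, -128, 197), (89, 636, -146, 185)]
154 [(21, 652, -125, 191), (14, 644, -127, 191), (115, 648, -223, 122)]
156 [(24, 653, -127, 184), (19, 645, -130, 182), (40, 638, -159, 161)]
158 [(34, 652, -126, 178), (13, 647, -142, 166), (46, 636, -141, 168)]
160 [(51, 653, -128, 169), (8, 645, -131, 168), (25, 634, -133, 167)]
162 [(15, 653, -124, 165), (44, 644, -124, 166), (27, 634, -129, 164)]
164 [(9, 652, -117, 164), (14, 644, -119, 164), (15, 633, -119, 164)]
166 [(5, 651, -113, 160), (12, 643, -115, 159), (14, 631, -111, 164)]
168 [(16, 651, -114, 153), (9, 643, -112, 155), (15, 632, -110, 157)]
170 [(26, 652, -113, 146), (15, 644, -115, 145), (9, 631, -104, 155)]
172 [(73, 653, -122, 132), (50, 645, -120, 134), (18, 631, -105, 148)]
174 [(76, 653, -121, 126), (80, 644, -118, 129), (70, 633, -117, 131)]
176 [(82, 653, -115, 124), (82, 644, -116, 124), (82, 633, -116, 125)]
```

The real tips are at about 0.178 with the TCP at 0.140, so contact should come at a TCP of about 0.128.

Emit:
drive_tool --rows '[{"tx": 0,"ty": 0,"tz": 0.5,"ax": 0,"ay": 0,"az": 0,"claw": 0},{"tx": 0,"ty": 0,"tz": 0.5,"ax": 0,"ay": 0,"az": 0,"claw": 0},{"tx": 0,"ty": 0,"tz": 0.2,"ax": 0,"ay": 0,"az": 0,"claw": 0},{"tx": 0,"ty": 0,"tz": 0,"ax": 0,"ay": 0,"az": 0,"claw": 0}]'

```text
time_s: 3.05
tcp_pos: [0.6478, -0.1354, 0.13]
ee_rot: [[0.0, -1.0, -0.001], [-1.0, -0.0, -0.0], [0.0, 0.001, -1.0]]
wrist_force: [-0.9, -0.7, 3.0]
gripper_width: 0.007
gripper_force: 1.1
```

Contact at about 0.130 with 3 N.

Emit:
drive_tool --rows '[{"tx": 0,"ty": 0,"tz": 0.2,"ax": 0,"ay": 0,"az": 0,"claw": 0},{"tx": 0,"ty": 0,"tz": 0.2,"ax": 0,"ay": 0,"az": 0,"claw": 0},{"tx": 0,"ty": 0,"tz": 0,"ax": 0,"ay": 0,"az": 0,"claw": 0}]'

```text
time_s: 3.3
tcp_pos: [0.648, -0.1355, 0.1273]
ee_rot: [[0.0, -1.0, 0.001], [-1.0, -0.0, -0.0], [0.0, -0.001, -1.0]]
wrist_force: [-2.1, 0.3, 4.5]
gripper_width: 0.006
gripper_force: 2.0
```

Emit:
drive_tool --rows '[{"tx": 0,"ty": 0,"tz": 0.2,"ax": 0,"ay": 0,"az": 0,"claw": 0},{"tx": 0,"ty": 0,"tz": 0.2,"ax": 0,"ay": 0,"az": 0,"claw": 0},{"tx": 0,"ty": 0,"tz": 0,"ax": 0,"ay": 0,"az": 0,"claw": 0},{"tx": 0,"ty": 0,"tz": 0,"ax": 0,"ay": 0,"az": 0,"claw": 0}]'

```text
time_s: 3.63
tcp_pos: [0.6481, -0.1355, 0.1227]
ee_rot: [[0.0, -1.0, 0.001], [-1.0, -0.0, -0.0], [0.0, -0.001, -1.0]]
wrist_force: [-0.5, -0.5, 2.2]
gripper_width: 0.005
gripper_force: 1.3
```

Emit:
drive_tool --rows '[{"tx": 0,"ty": 0,"tz": 0.2,"ax": 0,"ay": 0,"az": 0,"claw": 0},{"tx": 0,"ty": 0,"tz": 0.2,"ax": 0,"ay": 0,"az": 0,"claw": 0},{"tx": 0,"ty": 0,"tz": 0,"ax": 0,"ay": 0,"az": 0,"claw": 0}]'

```text
time_s: 3.88
tcp_pos: [0.6482, -0.1356, 0.1191]
ee_rot: [[0.0, -1.0, 0.001], [-1.0, -0.0, -0.0], [0.0, -0.001, -1.0]]
wrist_force: [-2.7, 1.6, 7.9]
gripper_width: 0.004
gripper_force: 3.6
```

Emit:
drive_tool --rows '[{"tx": 0,"ty": 0,"tz": 0.2,"ax": 0,"ay": 0,"az": 0,"claw": 0},{"tx": 0,"ty": 0,"tz": 0.2,"ax": 0,"ay": 0,"az": 0,"claw": 0},{"tx": 0,"ty": 0,"tz": 0,"ax": 0,"ay": 0,"az": 0,"claw": 0}]'

```text
time_s: 4.13
tcp_pos: [0.6485, -0.1357, 0.1183]
ee_rot: [[0.001, -1.0, 0.002], [-1.0, -0.001, -0.002], [0.002, -0.002, -1.0]]
wrist_force: [-5.3, 2.2, 16.3]
gripper_width: 0.01
gripper_force: 8.0
```

It bottomed at about 12 mm of travel with 16 N and there was a snap on the way. I'll lift off and move above the notch on the robot's side, at world angle -176 degrees.

Emit:
drive_tool --rows '[{"tx": 0,"ty": 0,"tz": -1,"ax": 0,"ay": 0,"az": 0,"claw": 0},{"tx": 0,"ty": 0,"tz": -2,"ax": 0,"ay": 0,"az": 0,"claw": 0},{"tx": 0,"ty": 0,"tz": -2.5,"ax": 0,"ay": 0,"az": 0,"claw": 0},{"tx": 0.2,"ty": 2.3,"tz": 0,"ax": 0,"ay": 0,"az": 0,"claw": 0},{"tx": 0.1,"ty": 2.3,"tz": 0,"ax": 0,"ay": 0,"az": -0.07,"claw": 0},{"tx": 0,"ty": 0,"tz": 0,"ax": 0,"ay": 0,"az": 0,"claw": 0},{"tx": 0,"ty": 0,"tz": 0,"ax": 0,"ay": 0,"az": 0,"claw": 0}]'

```text
time_s: 4.72
tcp_pos: [0.6013, -0.1386, 0.1691]
ee_rot: [[0.069, -0.998, 0.0], [-0.998, -0.069, 0.0], [-0.0, -0.0, -1.0]]
wrist_force: [0.8, -0.7, -0.3]
gripper_width: 0.007
gripper_force: 0.0
```

```bash
cat > side.py <<'E'
from h import *
import sys
s=sense();print(s["tcp_pos"],s["time_s"])
p,d=capture("side");P=cloud("side",d)
q=P[120:190,195:270].reshape(-1,3)
q=q[(abs(q[:,0]-.635)<.09)&(q[:,1]<-.07)&(q[:,1]>-.19)]
k=q[(np.hypot(q[:,0]-.646,q[:,1]+.135)<.012)&(abs(q[:,2]-.16)<.015)];print("head top",len(k),k[:,2].mean() if len(k) else 0)
for a in np.arange(.14,.26,.008):
    k=q[(q[:,2]>a)&(q[:,2]<a+.008)]
    if len(k):print(round(a,3),len(k),k.min(0).round(3),k.max(0).round(3))
cv2.imwrite(f"pics/{sys.argv[1]}.png",cv2.resize(p[110:200,190:290,::-1],(700,600),interpolation=cv2.INTER_CUBIC))
E
python3 side.py n1
```

```text
[ 0.60127962 -0.1385862   0.16913118] 4.7167
head top 39 0.16007119391605693
0.14 61 [ 0.618 -0.189  0.14 ] [ 0.725 -0.102  0.148]
0.148 140 [ 0.619 -0.189  0.148] [ 0.725 -0.103  0.156]
0.156 117 [ 0.621 -0.188  0.156] [ 0.724 -0.114  0.164]
0.164 14 [ 0.708 -0.188  0.165] [ 0.723 -0.174  0.171]
0.172 20 [ 0.708 -0.189  0.172] [ 0.723 -0.174  0.18 ]
0.18 1 [ 0.71  -0.187  0.18 ] [ 0.71  -0.187  0.18 ]
0.204 9 [ 0.591 -0.132  0.209] [ 0.606 -0.126  0.211]
0.212 17 [ 0.59  -0.132  0.212] [ 0.606 -0.127  0.219]
0.22 19 [ 0.59  -0.145  0.221] [ 0.606 -0.126  0.228]
0.228 21 [ 0.59  -0.145  0.228] [ 0.609 -0.123  0.236]
0.236 21 [ 0.588 -0.133  0.236] [ 0.609 -0.127  0.243]
0.244 28 [ 0.586 -0.142  0.244] [ 0.611 -0.124  0.252]
0.252 41 [ 0.585 -0.151  0.252] [ 0.614 -0.124  0.26 ]
```

View pics/n1.png

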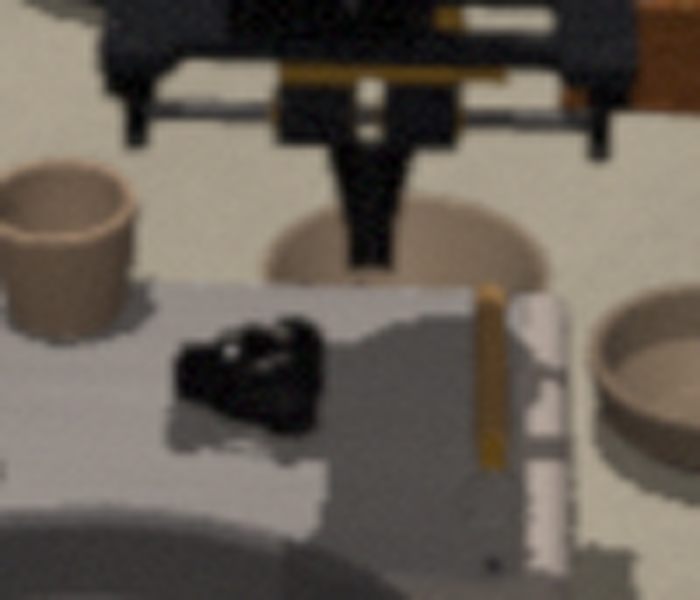

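The head is latched: its top is at about 0.159 and it stayed down after release. The tip shows at (370,265) in the crop, real z about 0.207, about 17 mm thick, centred near x = 0.5985. Before going down I'll check how low the gripper's outer brackets reach, relative to the cup rim and the rest.

```bash
python3 - <<'E'
from h import *
p,d=capture("side");P=cloud("side",d)
q=P[100:150,195:290].reshape(-1,3);q=q[(q[:,2]>.2)&(q[:,1]>-.25)]
for a in np.arange(.49,.72,.01):
    k=q[(q[:,0]>a)&(q[:,0]<a+.01)]
    if len(k):i=k[:,2].argmin();print(k[i].round(3),len(k))
p0=cv2.imread("pics/scene0.png");S=cloud("scene",np.load("scene0.npy"))
k=S[255:300,175:220].reshape(-1,3);k=k[(k[:,2]>.165)&(k[:,2]<.19)];print("cup",len(k),cv2.minEnclosingCircle(k[:,:2].astype(np.float32)*1000),k[:,2].max())
E
```

```text
[0.498 0.755 0.84 ] 18
[ 0.507 -0.11   0.3  ] 36
[ 0.513 -0.11   0.279] 115
[ 0.529 -0.113  0.288] 91
[ 0.531 -0.112  0.288] 68
[ 0.546 -0.112  0.29 ] 55
[ 0.559 -0.109  0.291] 65
[ 0.568 -0.104  0.282] 85
[ 0.576 -0.104  0.281] 113
[ 0.59  -0.125  0.236] 150
[ 0.599 -0.134  0.206] 186
[ 0.601 -0.129  0.209] 199
[ 0.611 -0.129  0.241] 137
[ 0.623 -0.101  0.282] 134
[ 0.63  -0.099  0.283] 91
[ 0.641 -0.106  0.289] 87
[ 0.658 -0.102  0.29 ] 53
[ 0.664 -0.106  0.288] 76
[ 0.679 -0.134  0.278] 111
[ 0.683 -0.097  0.28 ] 94
[ 0.692 -0.099  0.31 ] 32
cup 368 ((739.8707275390625, -203.01678466796875), 33.03135681152344) 0.1799591501534774
```

The brackets are about 72 mm above the tips, so they will clear the cup by about 30 mm when the tips are down. Next I'll go 10 mm inward and down into the notch, to a real tip height of about 0.138.

Emit:
drive_tool --rows '[{"tx": 0,"ty": -0.5,"tz": 2.5,"ax": 0,"ay": 0,"az": 0,"claw": 0},{"tx": 0,"ty": -0.5,"tz": 1.5,"ax": 0,"ay": 0,"az": 0,"claw": 0},{"tx": 0,"ty": 0,"tz": 1,"ax": 0,"ay": 0,"az": 0,"claw": 0},{"tx": 0,"ty": 0,"tz": 1,"ax": 0,"ay": 0,"az": 0,"claw": 0},{"tx": 0,"ty": 0,"tz": 0.7,"ax": 0,"ay": 0,"az": 0,"claw": 0},{"tx": 0,"ty": 0,"tz": 0,"ax": 0,"ay": 0,"az": 0,"claw": 0}]'

```text
time_s: 5.32
tcp_pos: [0.6109, -0.1377, 0.1003]
ee_rot: [[0.069, -0.998, -0.003], [-0.998, -0.069, 0.0], [-0.001, 0.003, -1.0]]
wrist_force: [-1.8, -0.2, -0.4]
gripper_width: 0.008
gripper_force: 0.8
```

```bash
python3 side.py n2|head -12
```

```text
[ 0.61090559 -0.13767937  0.10033812] 5.3167
head top 35 0.16021793582984623
0.14 73 [ 0.601 -0.186  0.14 ] [ 0.723 -0.104  0.148]
0.148 143 [ 0.601 -0.185  0.148] [ 0.725 -0.103  0.156]
0.156 127 [ 0.601 -0.182  0.156] [ 0.724 -0.107  0.164]
0.164 29 [ 0.598 -0.182  0.164] [ 0.723 -0.125  0.172]
0.172 25 [ 0.598 -0.178  0.172] [ 0.723 -0.125  0.18 ]
0.18 32 [ 0.595 -0.146  0.18 ] [ 0.623 -0.123  0.188]
0.188 21 [ 0.595 -0.143  0.188] [ 0.623 -0.123  0.194]
0.196 2 [ 0.614 -0.127  0.198] [ 0.614 -0.126  0.2  ]
0.204 9 [ 0.601 -0.138  0.206] [ 0.693 -0.097  0.212]
0.212 55 [ 0.57  -0.111  0.212] [ 0.691 -0.095  0.22 ]
```

View pics/n2.png

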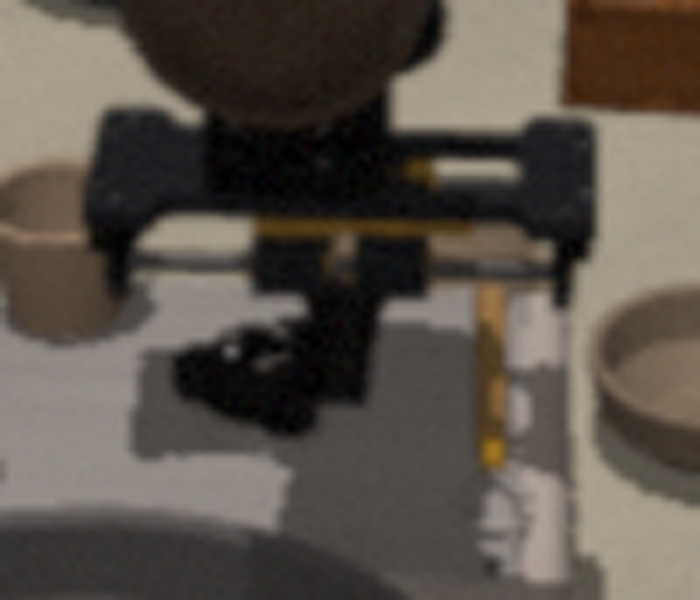

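The tip is in the notch beside the core at about (345,395) in the crop, with the head still latched. I'll back off 1.5 mm radially, then swing clockwise about the button's axis.

Emit:
drive_tool --rows '[{"tx": 0,"ty": 0.15,"tz": 0,"ax": 0,"ay": 0,"az": 0,"claw": 0},{"tx": -0.33,"ty": -0.015,"tz": 0,"ax": 0,"ay": 0,"az": 0.09,"claw": 0},{"tx": -0.33,"ty": -0.015,"tz": 0,"ax": 0,"ay": 0,"az": 0.09,"claw": 0},{"tx": -0.33,"ty": -0.015,"tz": 0,"ax": 0,"ay": 0,"az": 0.09,"claw": 0},{"tx": -0.33,"ty": -0.015,"tz": 0,"ax": 0,"ay": 0,"az": 0.09,"claw": 0},{"tx": -0.33,"ty": -0.015,"tz": 0,"ax": 0,"ay": 0,"az": 0.09,"claw": 0},{"tx": 0,"ty": 0,"tz": 0,"ax": 0,"ay": 0,"az": 0,"claw": 0}]'

```text
time_s: 5.95
tcp_pos: [0.6128, -0.1221, 0.1031]
ee_rot: [[-0.372, -0.928, 0.0], [-0.928, 0.372, -0.001], [0.001, -0.001, -1.0]]
wrist_force: [-1.3, -1.1, -0.0]
gripper_width: 0.007
gripper_force: 1.1
```

Emit:
drive_tool --rows '[{"tx": -0.33,"ty": -0.015,"tz": 0,"ax": 0,"ay": 0,"az": 0.09,"claw": 0},{"tx": -0.33,"ty": -0.015,"tz": 0,"ax": 0,"ay": 0,"az": 0.09,"claw": 0},{"tx": -0.33,"ty": -0.015,"tz": 0,"ax": 0,"ay": 0,"az": 0.09,"claw": 0},{"tx": -0.33,"ty": -0.015,"tz": 0,"ax": 0,"ay": 0,"az": 0.09,"claw": 0},{"tx": -0.33,"ty": -0.015,"tz": 0,"ax": 0,"ay": 0,"az": 0.09,"claw": 0},{"tx": 0,"ty": 0,"tz": 0,"ax": 0,"ay": 0,"az": 0,"claw": 0}]'

```text
time_s: 6.45
tcp_pos: [0.6228, -0.1079, 0.1027]
ee_rot: [[-0.737, -0.676, 0.001], [-0.676, 0.737, 0.0], [-0.001, -0.001, -1.0]]
wrist_force: [-1.7, -0.2, -0.0]
gripper_width: 0.005
gripper_force: 0.8
```

```bash
python3 side.py n3|head -5
```

```text
[ 0.62275565 -0.10789469  0.10271846] 6.45
head top 15 0.16657003832679296
0.14 45 [ 0.607 -0.19   0.141] [ 0.724 -0.094  0.148]
0.148 70 [ 0.607 -0.189  0.148] [ 0.724 -0.094  0.156]
0.156 116 [ 0.607 -0.188  0.156] [ 0.724 -0.094  0.164]
```

The head top now reads 0.1666, so it has sprung up. I'll turn one more small step to be sure, then swing all the way back so the head's spring can return it.

Emit:
drive_tool --rows '[{"tx": -0.33,"ty": -0.015,"tz": 0,"ax": 0,"ay": 0,"az": 0.09,"claw": 0},{"tx": 0,"ty": 0,"tz": 0,"ax": 0,"ay": 0,"az": 0,"claw": 0},{"tx": 0.33,"ty": -0.015,"tz": 0,"ax": 0,"ay": 0,"az": -0.09,"claw": 0},{"tx": 0.33,"ty": -0.015,"tz": 0,"ax": 0,"ay": 0,"az": -0.09,"claw": 0},{"tx": 0.33,"ty": -0.015,"tz": 0,"ax": 0,"ay": 0,"az": -0.09,"claw": 0},{"tx": 0.33,"ty": -0.015,"tz": 0,"ax": 0,"ay": 0,"az": -0.09,"claw": 0},{"tx": 0.33,"ty": -0.015,"tz": 0,"ax": 0,"ay": 0,"az": -0.09,"claw": 0},{"tx": 0.33,"ty": -0.015,"tz": 0,"ax": 0,"ay": 0,"az": -0.09,"claw": 0}]'

```text
time_s: 7.17
tcp_pos: [0.6126, -0.1214, 0.1025]
ee_rot: [[-0.362, -0.932, -0.0], [-0.932, 0.362, 0.001], [-0.001, 0.0, -1.0]]
wrist_force: [-2.7, 1.2, 0.5]
gripper_width: 0.009
gripper_force: 1.1
```

Emit:
drive_tool --rows '[{"tx": 0.33,"ty": -0.015,"tz": 0,"ax": 0,"ay": 0,"az": -0.09,"claw": 0},{"tx": 0.33,"ty": -0.015,"tz": 0,"ax": 0,"ay": 0,"az": -0.09,"claw": 0},{"tx": 0.33,"ty": -0.015,"tz": 0,"ax": 0,"ay": 0,"az": -0.09,"claw": 0},{"tx": 0.33,"ty": -0.015,"tz": 0,"ax": 0,"ay": 0,"az": -0.09,"claw": 0},{"tx": 0.2,"ty": 0.3,"tz": 0,"ax": 0,"ay": 0,"az": -0.02,"claw": 0},{"tx": 0,"ty": 0.6,"tz": 0,"ax": 0,"ay": 0,"az": 0,"claw": 0},{"tx": 0,"ty": 0,"tz": 0,"ax": 0,"ay": 0,"az": 0,"claw": 0}]'

```text
time_s: 7.75
tcp_pos: [0.6007, -0.1366, 0.1025]
ee_rot: [[-0.0, -1.0, 0.001], [-1.0, 0.0, 0.0], [-0.0, -0.001, -1.0]]
wrist_force: [-0.8, 0.3, 0.4]
gripper_width: 0.004
gripper_force: 0.0
```

Clear of the head. I'll lift straight up and go back to the earlier viewpoint to check.

Emit:
drive_tool --rows '[{"tx": 0,"ty": 0,"tz": -2,"ax": 0,"ay": 0,"az": 0,"claw": 0},{"tx": 0,"ty": 0,"tz": -3.5,"ax": 0,"ay": 0,"az": 0,"claw": 0},{"tx": 0,"ty": 0,"tz": -3.5,"ax": 0,"ay": 0,"az": 0,"claw": 0},{"tx": 0,"ty": 0,"tz": -3.5,"ax": 0,"ay": 0,"az": 0,"claw": 0},{"tx": -2,"ty": -1.5,"tz": -2.5,"ax": 0,"ay": 0,"az": 0,"claw": 0},{"tx": -2.5,"ty": -2,"tz": -1.3,"ax": 0,"ay": 0,"az": 0,"claw": 0},{"tx": -2.2,"ty": -1.5,"tz": 0,"ax": 0,"ay": 0,"az": 0,"claw": 0},{"tx": 0,"ty": 0,"tz": 0,"ax": 0,"ay": 0,"az": 0,"claw": 0},{"tx": 0,"ty": 0,"tz": 0,"ax": 0,"ay": 0,"az": 0,"claw": 0}]'

```text
time_s: 8.5
tcp_pos: [0.6517, -0.0682, 0.2647]
ee_rot: [[0.002, -1.0, -0.0], [-1.0, -0.002, 0.0], [-0.0, 0.0, -1.0]]
wrist_force: [-0.2, 0.2, -1.2]
gripper_width: 0.006
gripper_force: 0.0
```

```bash
python3 m.py w3
```

```text
[ 0.65168543 -0.0681521   0.26470991] [[0.002, -1.0, -0.0004], [-1.0, -0.002, 0.0003], [-0.0003, 0.0004, -1.0]] [-0.20384451  0.19241383 -1.17933657] 0.0056024783889121925 8.5
0.135 3456 ((645.1513061523438, -136.49478149414062), 35.74229049682617) [ 0.64532449 -0.13716615  0.16183417]
0.15 3456 ((645.1513061523438, -136.49478149414062), 35.74229049682617) [ 0.64532449 -0.13716615  0.16183417]
0.155 3425 ((645.2144775390625, -136.3594512939453), 35.6682014465332) [ 0.64530761 -0.13714108  0.16190053]
0.16 2297 ((645.7434692382812, -136.04544067382812), 32.73191833496094) [ 0.64525472 -0.13688933  0.16371803]
0.164 1136 ((644.8065185546875, -138.12705993652344), 19.149883270263672) [ 0.64510906 -0.13676771  0.16566908]
[(-180, np.float64(24.4)), (-170, np.float64(24.4)), (-160, np.float64(24.5)), (-150, np.float64(27.2)), (-140, np.float64(33.3)), (-130, np.float64(35.3)), (-120, np.float64(35.7)), (-110, np.float64(34.5)), (-100, np.float64(32.3)), (-90, np.float64(25.5)), (-80, np.float64(24.6)), (-70, np.float64(24.2)), (-60, np.float64(24.9)), (-50, np.float64(24.1)), (-40, np.float64(24.6)), (-30, np.float64(28.2)), (-20, np.float64(33.4)), (-10, np.float64(35.6)), (0, np.float64(35.7)), (10, np.float64(34.6)), (20, np.float64(31.7)), (30, np.float64(24.4)), (40, np.float64(24.7)), (50, np.float64(24.5)), (60, np.float64(24.6)), (70, np.float64(24.5)), (80, np.float64(24.1)), (90, np.float64(27.8)), (100, np.float64(32.8)), (110, np.float64(35.3)), (120, np.float64(35.7)), (130, np.float64(34.6)), (140, np.float64(32.1)), (150, np.float64(25.1)), (160, np.float64(24.6)), (170, np.float64(24.4))]
top z 0.16612531508980122 deck 0.11949799258155894
lobe phase mod120 3.5469725896600264 0.856647348681422
```

View pics/w3.png

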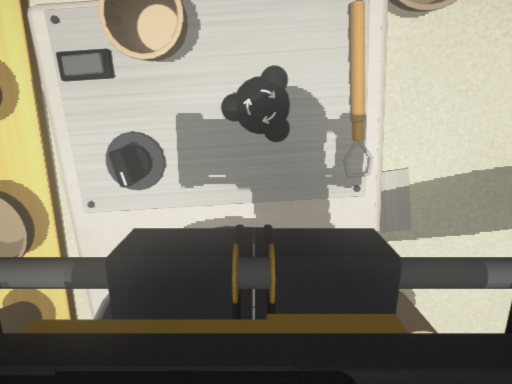

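The head, at (262,104), is back up at 0.166 and its lobes are at the starting angle (3.5 degrees now, 3.8 before). The knob, cup and loop tool haven't moved, and the robot is touching nothing, so I'm handing it in.

```bash
python3 -c "
from station import *
print(finish_job())"
```

```text
the job is handed in; nothing more can be done
None
```

The stop button was pushed down until it latched, turned clockwise until it sprang up, and let go; the last wrist view showed it up and back at its starting angle, with the knob, cup and loop tool unmoved, and the job is handed in.

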